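Set the step attenuator to its third click and accept it

TASK

On the step attenuator, first push the lever back to its stop end, then push it the other way through the detents, counting the clicks, and leave it resting in the third one without ever going past it. Only then press the button on the push-button station fully down and let it come back up. Do it all with fingertip pushes: never pinch the lever or force it hard, and leave the transformer, the brass weight and the fuse base where they stand.

Things in the scene. Friction and masses are not known exactly. Their poses are not given: they have to be found in the camera images.
- attenuator: grey steel box with aluminium top plate, 130 x 240 x 70 mm (own x, y, z), fixed; origin at the centre of its underside. A slot along its own y runs down the middle of the top (own x = 0), six black tick marks beside it show stop and detents. A raised steel bar (80 x 8 mm, 6 mm high) across the top at own y = -108 mm marks the stop end; clicks count from there towards own +y
- range_lever (a joint): lever slide along the attenuator's own +y, m: 0 at the stop end (knob centre at own y = -50 mm; hard stop 1.5 mm further), then a detent every 20 mm: clicks at 0.020, 0.040, 0.060 (third), 0.080, 0.100. Starts in or between the first and second. Leaving a detent takes about 5 N, fading to half-way (10 mm); some 3 mm past that it snaps by itself into the next. Alike both ways
- lever_top (a point): top centre of the lever's black knob, 118 mm above the worktop. The knob is 30 mm (own x) x 24 mm (own y, the way it slides) x 34 mm tall, its underside 14 mm above the attenuator's top, on a thin steel stem in the slot
- station: push-button station, a grey plastic box 80 x 80 x 55 mm, fixed, origin at the centre of its underside; one round black button in the middle of its top
- accept_button (a joint): press of the button, in m: 0 up, 0.006 fully down (about 5 N); springs back up
- accept_button_top (a point): centre of the button's top face (32 mm across), pressed straight down
- transformer_center (a point): grey resin current transformer, an upright ring about 80 x 50 x 90 mm on a foot, 0.7 kg, loose; the point is at its centre, 45 mm up. Not part of the job
- weight_center (a point): polished brass calibration weight, a cylinder 40 mm across with a small knob, 63 mm tall, 0.5 kg, loose; the point is 30 mm up its axis. Not part of the job
- fuse_center (a point): chunky ivory porcelain fuse base, 45 x 85 x 48 mm, loose; the point is 25 mm up. Not part of the job

How it is judged:
By the outcome, as a careful person would: the job done as asked, in the order asked, and still so for the second after the job is handed in, with the robot touching nothing.
It also fails if it takes over 64 s, if anything falls off the work surface, if the arm or the gripper's body presses on something with over 40 N, if the wrist force passes 120 N, or if a joint passes its speed limit or range.

ROBOT

A 7-joint arm with a two-finger parallel gripper is mounted at the origin on the work surface. World frame = base frame: x ahead of the robot, y to its left, z up, the work surface at z = 0. Lengths are in m, angles in rad, forces in N, time in s.
With the tool pointing down it reaches from about 0.425 to 1.025 m from the base axis. Payload 9.4 kg.
Tool frame: the origin (TCP) lies midway between the tips of the shut fingers; the grasp point (between the pads) lies 19 mm behind it; y points along the fingers, x is the direction in which the jaws open and shut, and the axes are right-handed (so a half turn about y gives the same grasp; the last joint's range is limited). The gripper opens to 93 mm and grips with 3 to 60 N. Pads are 15 mm wide; open, the fingers measure 128 mm over their backs; the gripper's body (75 mm by 188 mm) begins 65 mm behind the grasp point.
Start: joints at [-1.245, 0.599, -0.003, 1.599, 0.002, 0.943, -0.08], TCP at [0.284, 0.667, 0.192] pointing down, gripper open.
Joint ranges: [-2.57, 2.57], [-0.35, 1.97], [-1.29, 1.29], [0.11, 2.56], [-1.05, 4.19], [0.11, 1.86], [-2.63, 2.63]. Speed limits (rad/s): [2.22, 2.22, 3.01, 3.01, 3.14, 3.14, 3.14].

INTERFACE

Orientations are given as a unit quaternion [x, y, z, w].
In Python, from rig import state, camera, sign_off gives the robot as it stands.
- The arm moves only by the tool drive_tool, never from a script. Its argument "deltas" is one flat list of numbers, 7 for each row, row after row: the gripper command: -1 is shut, 1 is fully open, values between are in proportion, then the shift along the tool's x, y, z in mm, then the turn, a rotation vector about the tool's x, y, z in degrees. In form: [fingers, tx, ty, tz, rx, ry, rz, fingers, tx, ty, tz, rx, ry, rz, ...]. A call has 1 to 12 rows; each row shifts and turns the pose as measured when the row begins, along the tool's axes as they then stand; what a row does not reach is not made up. A row lasts 1/8 s, in which the tool goes at most 62.5 mm and 10.7 degrees, less where a joint would pass 70% of its speed; a pose out of reach is approached as far as the arm can. A call is refused whole if a number of a shift passes 62.5 or a number of a turn 10.7, either way. A call with a gripper value outside its range is refused whole. The fingers move at their own pace and stop on an object; "force" is the grip in N (left out, the last holds). Time passes only in rows, so rows that do not move let the fingers close. It gives the time, the measured TCP pose, the force and the opening at its end, in the units of the state.
- state(): the state, without advancing time (a new reading comes with each control period).
- camera(name): name is "side" or "top"; returns a dict with "pixels" (400x640x3 uint8, red, green, blue), "z_map" (400x640 float32, m along the optical axis (not along the pixel's ray), 0 where there is no reading), "fx", "fy", "cx", "cy" (pixels), "dist_coeffs" ([k1, k2, p1, p2, k3] as OpenCV has them; the pictures are not rectified), "R" (3x3) and "t" (3): a world point X has camera coordinates R X + t. Camera axes: x right, y down, z forward; pixel columns grow to the right and rows downward; lengths in m; the calibration is good to about 2 mm. A picture is of the moment at which its call begins.
- sign_off(): hands the job in, once; it reports no verdict.
The state is a dict: "t": time; "joint_pos": joint angles; "qd": joint speeds; "joint_torque": joint torques, N m; "eef_pos": TCP position; "ee_rot": TCP orientation; "force": force on the tool from outside, world axes, zero at the start; "moment": the same for the moment, N m; "grip_width": finger opening in m.
Only numpy, scipy, OpenCV 4.12 (cv2) and the standard library are available. Lean on these libraries where they do the work, as an engineer would, in place of code of your own. Each camera call takes 0.05 s, during which the arm holds its last target.

## Working session

There is one attempt and no reset: what is moved stays moved. The work goes in short steps, Python scripts to look and compute and a tool call to move; the robot and the scene stay as the last step left them, time stands still between calls to the robot, and variables do not carry over. Pictures are saved under pics/ and viewed, and the job is handed in when it is done.

Besides the shell and the picture viewer there is one more tool, called after "Call:" as a command line: name --argument value ..., lists and objects as JSON in quotes. drive_tool: Moves the arm, as the interface text tells. Its arguments: {"type":"object","properties":{"deltas":{"type":"array","items":{"type":"number"}},"force":{"type":"number"}},"required":["deltas"]}

```bash
mkdir -p pics; cat > h.py <<'E'
import numpy as np,cv2
from rig import state,camera
def save(n,c): cv2.imwrite('pics/'+n,c['pixels'][:,:,::-1])
def K(c): return np.array([[c['fx'],0,c['cx']],[0,c['fy'],c['cy']],[0,0,1.]])
def ray(c,u,v):
    p=cv2.undistortPoints(np.array([[[u,v]]],float),K(c),np.array(c['dist_coeffs'],float))[0,0]
    R=np.array(c['R']);t=np.array(c['t'])
    return -R.T@t, R.T@np.array([p[0],p[1],1.])
def onz(c,u,v,z):
    o,d=ray(c,u,v); return o+d*(z-o[2])/d[2]
def proj(c,X):
    return cv2.projectPoints(np.array(X,float).reshape(-1,1,3),cv2.Rodrigues(np.array(c['R']))[0],np.array(c['t'],float),K(c),np.array(c['dist_coeffs'],float))[0].reshape(-1,2)
E
python3 - <<'E'
from h import *
import pickle
for n in('top','side'):
    c=camera(n);save(n+'0.png',c);pickle.dump(c,open(n+'0.pkl','wb'))
    o,_=ray(c,320,200);print(n,o)
print(state())
E
```

```text
top [0.5526756  0.01436116 1.09778117]
side [0.51337486 0.82320205 1.04019835]
{'t': 0.1, 'joint_pos': array([-1.24470548,  0.60002329, -0.00252497,  1.6000159 ,  0.00180112,
        0.9428969 , -0.0797767 ]), 'qd': array([ 0.00151761, -0.00272422, -0.00117707, -0.00176938,  0.00051086,
       -0.00131783,  0.00052394]), 'joint_torque': array([ 5.69049545e-03, -7.66555953e+01,  1.50292128e+00, -2.52933544e+01,
       -5.22535702e-02,  1.37823180e-02,  7.63558774e-05]), 'eef_pos': array([0.28403997, 0.66655286, 0.19127452]), 'ee_rot': array([ 0.59019996,  0.3895287 , -0.39026243, -0.58959871]), 'force': array([-0.00578452,  0.21580372, -1.05425503]), 'moment': array([ 0.02871038, -0.00699396, -0.01713163]), 'grip_width': 0.0933236013596148}
```

View pics/top0.png

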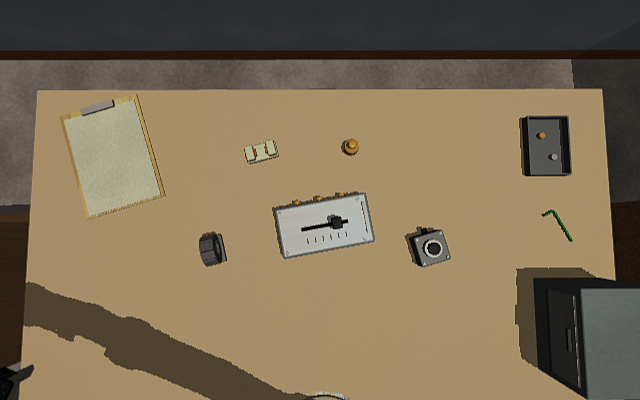

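View pics/side0.png

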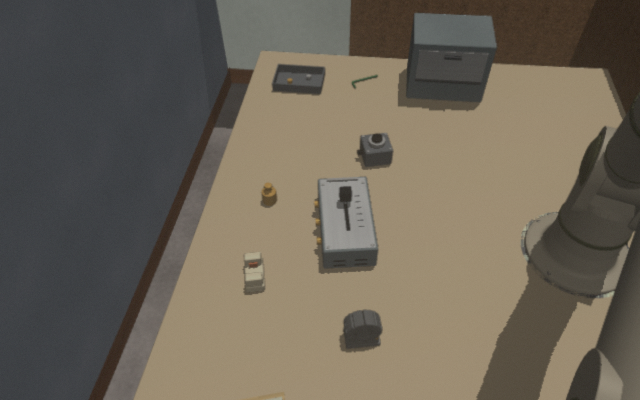

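The top view shows the attenuator near (324,225), with its knob near (335,221). The station is at (430,247), the transformer at (212,249), the fuse base at (261,151) and the weight at (351,146). I'll zoom in next.

```bash
python3 - <<'E'
import pickle,cv2,numpy as np
c=pickle.load(open('top0.pkl','rb'));a=c['pixels'][180:275,260:460,::-1]
cv2.imwrite('pics/topz.png',cv2.resize(a,None,fx=4,fy=4,interpolation=cv2.INTER_CUBIC))
c=pickle.load(open('side0.pkl','rb'));a=c['pixels'][125:275,300:410,::-1]
cv2.imwrite('pics/sidez.png',cv2.resize(a,None,fx=4,fy=4,interpolation=cv2.INTER_CUBIC))
E
```

```text
(no output)
```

View pics/topz.png

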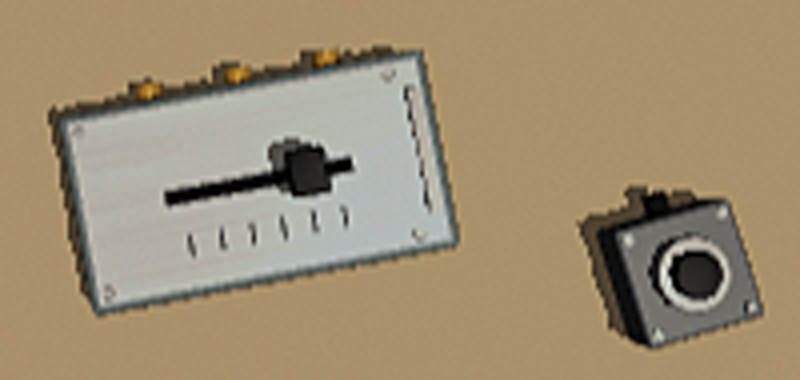

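View pics/sidez.png

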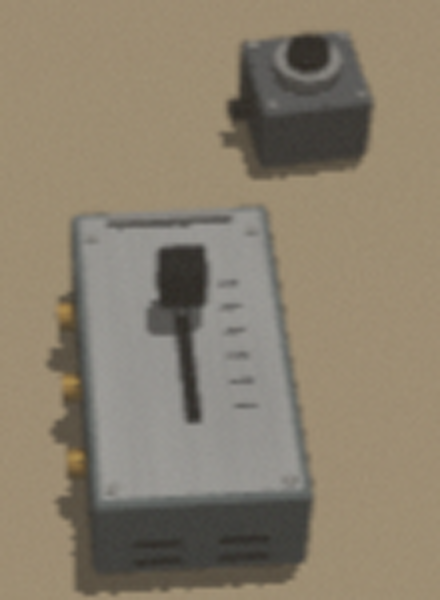

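```bash
python3 - <<'E'
from h import *
import pickle
c=pickle.load(open('top0.pkl','rb'))
# plate corners via z_map at height
R,t=c['R'],c['t']
vv,uu=np.mgrid[0:400,0:640]
p=cv2.undistortPoints(np.stack([uu,vv],-1).reshape(-1,1,2).astype(float),K(c),np.array(c['dist_coeffs'],float)).reshape(400,640,2)
z=c['z_map'];P=np.dstack([p*z[...,None],z]); W=(P-np.array(t))@np.array(R)
h=W[...,2]
def reg(u0,u1,v0,v1,lo,hi):
    m=np.zeros(h.shape,bool);m[v0:v1,u0:u1]=1
    return m&(h>lo)&(h<hi)&(z>0)
print('z hist')
m=reg(265,385,185,265,.055,.085);print('plate h',np.median(h[m]))
pts=W[m][:,:2].astype(np.float32)
r=cv2.minAreaRect((pts*1000));print('rect z',r)
# by colour contour w/ ray onto plane
g=cv2.cvtColor(c['pixels'],cv2.COLOR_RGB2HSV)
mm=((g[...,1]<60)&(g[...,2]>90)).astype(np.uint8);mm[:185]=0;mm[265:]=0;mm[:,:265]=0;mm[:,385:]=0
cs=max(cv2.findContours(mm,0,1)[0],key=cv2.contourArea)[:,0]
q=np.array([onz(c,u,v,.07)[:2] for u,v in cs],np.float32)*1000
r=cv2.minAreaRect(q);print('rect c',r, cv2.boxPoints(r))
k=reg(300,360,195,240,.1,.14);print('knob',k.sum(),np.median(h[k]),W[k].mean(0), cv2.minAreaRect((W[k][:,:2]*1000).astype(np.float32)))
s=reg(400,460,220,275,.045,.058+.003);print('station',np.median(h[s]),cv2.minAreaRect((W[s][:,:2]*1000).astype(np.float32)))
b=reg(420,445,235,260,.06,.1);print('btn',b.sum(),np.percentile(h[b],[5,50,95]),W[b].mean(0))
for n,(a) in dict(tr=(190,235,225,275),fu=(240,285,135,170),we=(335,365,132,162)).items():
    k=reg(*a,.015,.12);print(n,k.sum(),W[k].mean(0).round(3),cv2.minAreaRect((W[k][:,:2]*1000).astype(np.float32)),h[k].max())
E
```

```text
z hist
plate h 0.07072968794948463
rect z ((566.3543701171875, -3.420135498046875), (130.13616943359375, 240.19407653808594), 10.438471794128418)
rect c ((564.0864868164062, -4.637718200683594), (126.63941955566406, 235.93240356445312), 10.51633358001709) [[ 480.29965    99.79015 ]
 [ 523.3611   -132.17929 ]
 [ 647.8733   -109.06559 ]
 [ 604.8119    122.903854]]
knob 121 0.11840766368169293 [ 0.57162475 -0.03272006  0.11808946] ((571.8738403320312, -33.061187744140625), (29.818115234375, 24.030698776245117), 10.087162971496582)
station 0.05518833693405184 ((505.1403503417969, -281.9989318847656), (80.13755798339844, 80.5309829711914), 16.110074996948242)
btn 279 [0.06375872 0.06988801 0.07973597] [ 0.50562953 -0.28069779  0.071403  ]
tr 605 [0.505 0.287 0.07 ] ((504.4835205078125, 289.0960693359375), (77.28458404541016, 42.18348693847656), 13.192727088928223) 0.0921907594122576
fu 534 [0.765 0.165 0.035] ((768.2743530273438, 166.67335510253906), (45.31751251220703, 83.58956909179688), 14.079910278320312) 0.05401479843782366
we 187 [ 0.776 -0.077  0.045] ((777.7200317382812, -77.4296646118164), (37.966575622558594, 36.58439254760742), 88.2396011352539) 0.06738053004533497
```

```bash
cat >> h.py <<'E'
from scipy.spatial.transform import Rotation as Rn
C=np.array([.5664,-.0034]);a=np.radians(10.44)
EX=np.array([np.cos(a),np.sin(a),0]);EY=np.array([-np.sin(a),np.cos(a),0])
def own2w(x,y,z): return np.array([C[0],C[1],0])+EX*x+EY*y+[0,0,z]
def w2own(p): d=np.array(p)-[C[0],C[1],0]; return np.array([d@EX,d@EY,d[2]])
def plan(target,zdir=None):
    """mm shift in tool axes, total rotvec about tool axes to reach tool y down & tool z=zdir"""
    s=state();R=Rn.from_quat(s['ee_rot']);M=R.as_matrix()
    print('own',(w2own(s['eef_pos'])*1000).round(1),'F',s['force'].round(2),'t',s['t'],'grip',round(s['grip_width'],3))
    print('tool axes\n',M.round(3))
    print('tool shift mm',(M.T@(np.array(target)-s['eef_pos'])*1000).round(1))
    if zdir is not None:
        y=np.array([0,0,-1.]);z=np.array(zdir);x=np.cross(y,z)
        T=np.column_stack([x,y,z]); print('rotvec deg',np.degrees((R.inv()*Rn.from_matrix(T)).as_rotvec()).round(2))
E
python3 - <<'E'
from h import *
import pickle
c=pickle.load(open('top0.pkl','rb'))
print(c['z_map'][242:256:2,424:444:2].round(3))
for z in (EY,-EY,EX,-EX): plan(own2w(0,.010,.2),z)
E
```

```text
[[1.041 1.026 1.028 1.024 1.019 1.018 1.021 1.023 1.024 1.041]
 [1.035 1.026 1.028 1.022 1.017 1.012 1.018 1.014 1.024 1.04 ]
 [1.026 1.025 1.021 1.017 1.016 1.012 1.014 1.017 1.029 1.026]
 [1.028 1.028 1.019 1.013 1.013 1.014 1.017 1.015 1.016 1.023]
 [1.031 1.022 1.021 1.016 1.014 1.013 1.017 1.017 1.018 1.026]
 [1.039 1.024 1.023 1.013 1.013 1.013 1.013 1.014 1.023 1.038]
 [1.037 1.029 1.024 1.024 1.024 1.027 1.022 1.023 1.022 1.037]]
own [-156.3  710.   191.3] F [-0.01  0.22 -1.05] t 0.1 grip 0.093
tool axes
 [[ 0.392 -0.    -0.92 ]
 [ 0.92  -0.001  0.392]
 [-0.001 -1.    -0.   ]]
tool shift mm [-497.4   -8.  -516.8]
rotvec deg [ 4.000e-02  5.649e+01 -7.000e-02]
own [-156.3  710.   191.3] F [-0.01  0.22 -1.05] t 0.1 grip 0.093
tool axes
 [[ 0.392 -0.    -0.92 ]
 [ 0.92  -0.001  0.392]
 [-0.001 -1.    -0.   ]]
tool shift mm [-497.4   -8.  -516.8]
rotvec deg [-8.0000e-02 -1.2351e+02 -5.0000e-02]
own [-156.3  710.   191.3] F [-0.01  0.22 -1.05] t 0.1 grip 0.093
tool axes
 [[ 0.392 -0.    -0.92 ]
 [ 0.92  -0.001  0.392]
 [-0.001 -1.    -0.   ]]
tool shift mm [-497.4   -8.  -516.8]
rotvec deg [ 1.0000e-01  1.4649e+02 -2.0000e-02]
own [-156.3  710.   191.3] F [-0.01  0.22 -1.05] t 0.1 grip 0.093
tool axes
 [[ 0.392 -0.    -0.92 ]
 [ 0.92  -0.001  0.392]
 [-0.001 -1.    -0.   ]]
tool shift mm [-497.4   -8.  -516.8]
rotvec deg [-1.000e-02 -3.351e+01 -8.000e-02]
```

Call:
drive_tool --deltas '[-1,-24,0,-25,0,9.4,0,-1,-20,0,-29,0,9.4,0,-1,-15,0,-32,0,9.4,0,-1,-9,0,-34,0,9.4,0,-1,-4,0,-35,0,9.4,0,-1,2,0,-35,0,9.4,0,-1,0,0,0,0,0,0]'

```text
t: 0.98
eef_pos: [0.3654, 0.4647, 0.1886]
ee_rot: [0.707, 0.052, -0.055, -0.703]
force: [-0.5, -0.4, -0.6]
grip_width: 0.0278
```

```bash
python3 - <<'E'
from h import *
plan(own2w(0,.010,.18),EY)
print(state()['joint_pos'])
E
```

```text
own [-112.9  496.7  188.6] F [-0.49 -0.36 -0.57] t 0.975 grip 0.028
tool axes
 [[ 0.988 -0.003 -0.151]
 [ 0.151 -0.005  0.988]
 [-0.004 -1.    -0.005]]
tool shift mm [ 127.6   10.3 -483. ]
rotvec deg [ 0.26 -1.73 -0.25]
[-1.19605809  0.45580006  0.28055786  1.92511011 -0.17202066  0.79000952
 -0.66849072]
```

Call:
drive_tool --deltas '[-1,13,0,-50,0,1.7,0,-1,14,0,-50,0,0,0,-1,14,0,-50,0,0,0,-1,14,0,-50,0,0,0,-1,14,0,-50,0,0,0,-1,14,0,-50,0,0,0,-1,14,0,-50,0,0,0,-1,14,0,-50,0,0,0,-1,10,0,-40,0,0,0,-1,0,0,0,0,0,0]'

```text
t: 2.22
eef_pos: [0.5517, 0.0442, 0.1877]
ee_rot: [0.706, 0.053, -0.055, -0.704]
force: [-0.1, 0.0, 0.5]
grip_width: 0.0002
```

```bash
python3 - <<'E'
from h import *
plan(own2w(0,.010,.18),EY)
print(state()['joint_pos'])
E
```

```text
own [ -5.8  49.5 187.7] F [-0.1   0.02  0.49] t 2.225 grip 0.0
tool axes
 [[ 0.988 -0.002 -0.153]
 [ 0.153 -0.002  0.988]
 [-0.002 -1.    -0.002]]
tool shift mm [  7.    7.8 -39.3]
rotvec deg [ 0.09 -1.65 -0.14]
[-0.40467776  0.41262543  0.30688673  2.01165765 -0.17717799  0.74488817
  0.16252119]
```

Call:
drive_tool --deltas '[-1,6,8,-30,0,-1.7,0,-1,0,0,-8,0,0,0,-1,0,40,0,0,0,0,-1,0,30,0,0,0,0,-1,0,12,0,0,0,0,-1,0,0,0,0,0,0]'

```text
t: 2.98
eef_pos: [0.5647, 0.0173, 0.0959]
ee_rot: [-0.702, -0.069, 0.07, 0.705]
force: [-0.1, 0.9, 0.2]
grip_width: 0.0007
```

```bash
python3 - <<'E'
from h import *
plan(own2w(0,.00,.095),EY)
for n in('top','side'):
    c=camera(n);a=c['pixels'][130:275,270:460,::-1]
    cv2.imwrite(f'pics/{n}1.png',cv2.resize(a,None,fx=4,fy=4))
E
```

```text
own [ 2.1 20.7 95.9] F [-0.1   0.9   0.25] t 2.975 grip 0.001
tool axes
 [[ 0.981 -0.002 -0.196]
 [ 0.196  0.003  0.981]
 [-0.001 -1.     0.004]]
tool shift mm [ -2.4   0.8 -20.6]
rotvec deg [-0.21  0.87 -0.07]
```

View pics/side1.png

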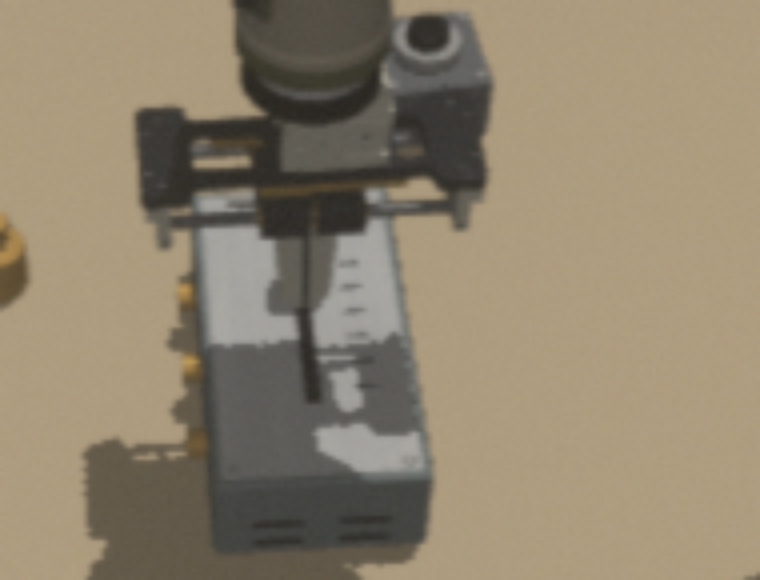

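View pics/top1.png

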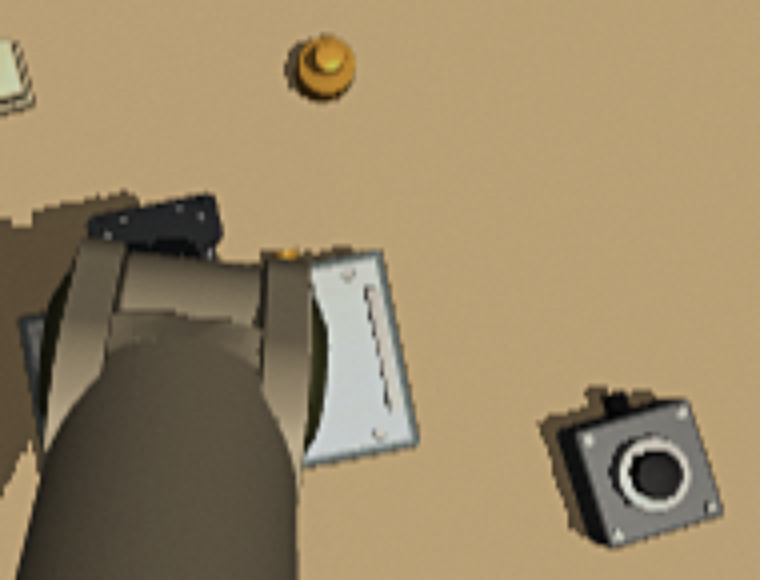

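Call:
drive_tool --deltas '[-1,-2,0,-8,0,0.8,0,-1,0,0,-8,0,0,0,-1,0,0,-6,0,0,0,-1,0,0,0,0,0,0]'

```text
t: 3.58
eef_pos: [0.5691, -0.0072, 0.0995]
ee_rot: [-0.703, -0.066, 0.062, 0.705]
force: [-0.1, 0.6, -0.5]
grip_width: 0.0002
```

```bash
python3 - <<'E'
from h import *
plan(own2w(0,-.0305,.095),EY)
E
```

```text
own [ 2.  -4.2 99.5] F [-0.1   0.56 -0.55] t 3.575 grip 0.0
tool axes
 [[ 0.984  0.004 -0.18 ]
 [ 0.18   0.004  0.984]
 [ 0.005 -1.     0.003]]
tool shift mm [ -2.    4.4 -26.3]
rotvec deg [-0.16 -0.07  0.28]
```

Call:
drive_tool --deltas '[-1,-2,4,-4,0,0,0,-1,0,0,-4,0,0,0,-1,0,0,-2,0,0,0]'

```text
t: 3.95
eef_pos: [0.5688, -0.0178, 0.095]
ee_rot: [-0.703, -0.066, 0.062, 0.705]
force: [-0.4, 0.2, 0.5]
grip_width: 0.0005
```

```bash
python3 - <<'E'
from h import *
plan(own2w(0,-.0305,.095),EY)
E
```

```text
own [ -0.3 -14.6  95. ] F [-0.43  0.17  0.54] t 3.95 grip 0.001
tool axes
 [[ 0.984  0.004 -0.18 ]
 [ 0.18   0.004  0.984]
 [ 0.005 -1.     0.003]]
tool shift mm [  0.3  -0.1 -15.9]
rotvec deg [-0.17 -0.05  0.26]
```

Call:
drive_tool --deltas '[-1,0,0,-2,0,0,0,-1,0,0,-2,0,0,0]'

```text
t: 4.2
eef_pos: [0.5696, -0.0219, 0.0949]
ee_rot: [-0.703, -0.066, 0.063, 0.705]
force: [-0.2, -0.2, 0.5]
grip_width: 0.0007
```

Call:
drive_tool --deltas '[-1,0,0,-2,0,0,0,-1,0,0,-2,0,0,0]'

```text
t: 4.45
eef_pos: [0.5704, -0.026, 0.0949]
ee_rot: [-0.703, -0.066, 0.063, 0.705]
force: [-0.2, -0.3, 0.9]
grip_width: 0.0004
```

Call:
drive_tool --deltas '[-1,0,0,-2,0,0,0,-1,0,0,-2,0,0,0]'

```text
t: 4.7
eef_pos: [0.5712, -0.0302, 0.0949]
ee_rot: [-0.703, -0.066, 0.063, 0.705]
force: [-0.1, -0.7, 0.1]
grip_width: 0.0006
```

```bash
python3 - <<'E'
from h import *
plan(own2w(0,-.0305,.095),EY)
E
```

```text
own [ -0.2 -27.2  94.9] F [-0.1  -0.67  0.09] t 4.7 grip 0.001
tool axes
 [[ 0.984  0.004 -0.181]
 [ 0.181  0.004  0.984]
 [ 0.005 -1.     0.003]]
tool shift mm [ 0.2 -0.1 -3.3]
rotvec deg [-0.18 -0.03  0.26]
```

```bash
python3 - <<'E'
from h import *
for n,s in(('top',np.s_[180:275,270:460]),('side',np.s_[150:270,290:410])):
    c=camera(n);a=c['pixels'][s][:,:,::-1]
    cv2.imwrite(f'pics/{n}2.png',cv2.resize(a,None,fx=4,fy=4))
    s_=state();print(proj(c,[s_['eef_pos'],own2w(0,-.03,.118),own2w(0,-.05,.118)]))
E
```

```text
[[335.22365642 222.28820298]
 [336.64172893 221.85310648]
 [344.65499612 220.32274646]]
[[345.05858552 196.74571947]
 [345.11230946 189.6252639 ]
 [344.39594255 183.71634379]]
```

View pics/side2.png

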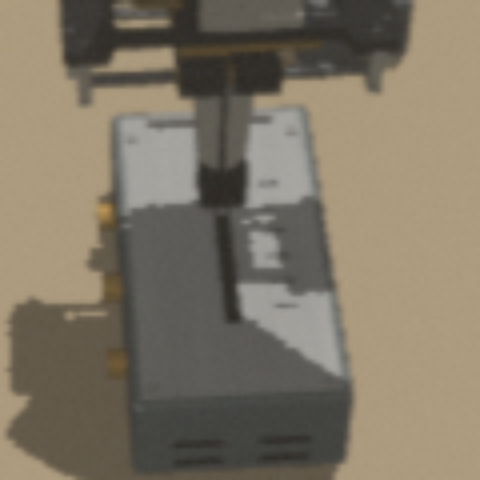

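View pics/top2.png

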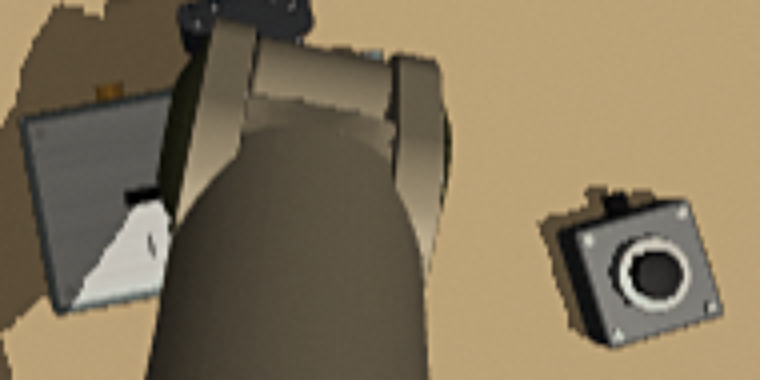

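```bash
python3 - <<'E'
from h import *
c=camera('side')
print(proj(c,[[0.5647,0.0173,0.0959],[0.5647,0.0173,0.12]]))
R,t=np.array(c['R']),np.array(c['t'])
for v in range(170,208,2):
    z=float(np.median(c['z_map'][v:v+2,343:348]));o,d=ray(c,345,v);P=o+d*z
    print(v,c['pixels'][v,345],(w2own(P)*1000).round(1))
E
```

```text
[[345.89905191 211.23311032]
 [346.14895833 204.6563042 ]]
170 [51 50 46] [  6.1   7.3 223.2]
172 [51 47 42] [  5.9   7.  216.5]
174 [67 66 59] [  2.6 -20.6 182.1]
176 [71 69 62] [  2.5 -20.  176. ]
178 [74 72 63] [  2.5 -19.3 169.9]
180 [74 70 63] [  2.2 -19.9 162.5]
182 [65 61 54] [  2.1 -19.5 156.1]
184 [64 60 56] [  1.9 -19.7 148.9]
186 [67 65 58] [  1.7 -20.1 141.6]
188 [64 58 54] [  1.5 -20.6 134. ]
190 [63 59 54] [  1.4 -19.8 127.8]
192 [52 52 46] [  1.  -21.5 118.7]
194 [46 43 38] [  1.2 -18.8 114.4]
196 [47 45 38] [  0.9 -20.1 105.7]
198 [48 44 40] [  0.8 -19.4  99.2]
200 [46 43 38] [  0.6 -19.   92.2]
202 [79 76 74] [ -0.6 -28.6  73.9]
204 [52 51 44] [ -0.3 -24.3  71.2]
206 [49 45 42] [  0.3 -17.6  71.2]
```

```bash
python3 - <<'E'
from h import *
c=camera('side');a=c['pixels'][160:215,315:380,::-1]
a=np.clip(a.astype(float)*1.6+10,0,255).astype(np.uint8)
cv2.imwrite('pics/side3.png',cv2.resize(a,None,fx=10,fy=10,interpolation=cv2.INTER_NEAREST))
for v in (186,194,198,200):
  print(v,[(u,round(float(w2own(ray(c,u,v)[0]+ray(c,u,v)[1]*float(c['z_map'][v,u]))[1]*1000))) for u in range(334,358,2)])
# edges predicted
s=state();M=Rn.from_quat(s['ee_rot']).as_matrix()
for x in(-17.5,17.5):
  print('tip front corner',x,proj(c,[s['eef_pos']+M@np.array([x,0,7.5])/1000]),'z125',proj(c,[s['eef_pos']+M@np.array([x,-30,7.5])/1000]))
for x in(-15,15):
  for z in(.084,.118): print('knob@-30 front',x,z,proj(c,[own2w(x/1000,-.018,z)]))
E
```

```text
186 [(334, -86), (336, -85), (338, -89), (340, -15), (342, -16), (344, -17), (346, -19), (348, -18), (350, -19), (352, -82), (354, -85), (356, -87)]
194 [(334, -58), (336, -58), (338, -58), (340, -22), (342, -19), (344, -19), (346, -20), (348, -17), (350, -19), (352, -58), (354, -53), (356, -57)]
198 [(334, -46), (336, -45), (338, -43), (340, -20), (342, -17), (344, -21), (346, -20), (348, -17), (350, -19), (352, -43), (354, -42), (356, -41)]
200 [(334, -40), (336, -39), (338, -41), (340, -17), (342, -18), (344, -17), (346, -19), (348, -20), (350, -20), (352, -33), (354, -35), (356, -35)]
tip front corner -17.5 [[352.40287938 198.74274745]] z125 [[352.87930115 190.45261364]]
tip front corner 17.5 [[338.26228327 199.41226201]] z125 [[338.48406791 191.12923812]]
knob@-30 front -15 0.084 [[351.24303051 202.17847331]]
knob@-30 front -15 0.118 [[351.69788583 192.91910391]]
knob@-30 front 15 0.084 [[339.18991501 202.79284819]]
knob@-30 front 15 0.118 [[339.39895573 193.54193542]]
```

View pics/side3.png

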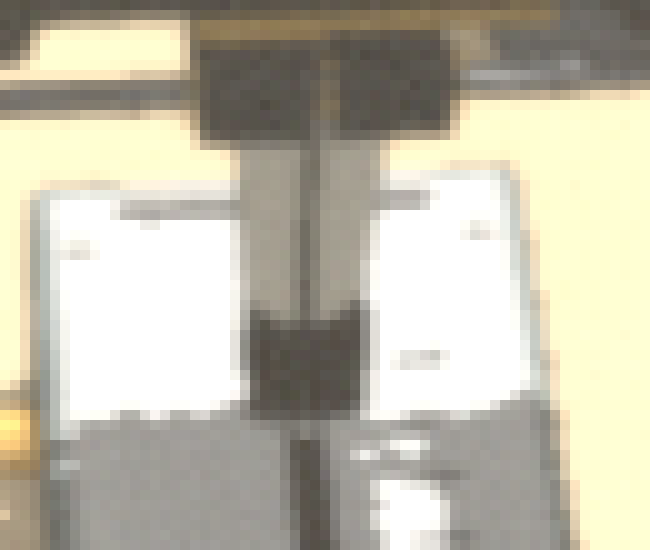

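The picture shows the finger (with its seam) ending on the knob's top edge at about row 192. The knob's black face, rows 192–201, hasn't moved from its start. So the tips sit higher than the reported TCP. I'll lift clear and measure the tips.

Call:
drive_tool --deltas '[-1,0,-40,0,0,0,0,-1,0,-40,0,0,0,0,-1,0,0,60,0,0,0,-1,0,0,0,0,0,0]'

```text
t: 5.4
eef_pos: [0.56, 0.0306, 0.1773]
ee_rot: [-0.703, -0.065, 0.063, 0.706]
force: [0.1, -0.5, 0.3]
grip_width: 0.0008
```

```bash
python3 - <<'E'
from h import *
c=camera('side')
s=state();e=w2own(s['eef_pos']);print(e,s['force'],s['grip_width'],s['joint_pos'])
pt=proj(c,[s['eef_pos']])[0];print(pt)
u,v=pt.astype(int);a=c['pixels'][v-60:v+30,u-45:u+45,::-1]
cv2.imwrite('pics/side4.png',cv2.resize(a,None,fx=6,fy=6,interpolation=cv2.INTER_NEAREST))
for vv in range(v-40,v+14,2):
    o,d=ray(c,u+2,vv);print(vv,c['pixels'][vv,u+2],(w2own(o+d*float(c['z_map'][vv,u+2]))*1000).round(0))
E
```

```text
[-6.06059460e-05  3.11857167e-02  1.77654680e-01] [ 0.03693501 -0.72481075 -0.8356434 ] 0.0006192219047370548 [-0.35434667  0.43056097  0.2885381   2.00994871 -0.185051    0.72035468
  0.22585395]
[348.13337916 191.41812697]
151 [49 45 41] [  3.  56. 326.]
153 [74 63 44] [  2.  55. 319.]
155 [74 64 45] [  3.  58. 317.]
157 [52 50 44] [  2.  59. 312.]
159 [57 53 47] [  3.  65. 312.]
161 [57 53 48] [  4.  70. 311.]
163 [59 55 51] [  3.  69. 305.]
165 [70 66 60] [  3.  71. 301.]
167 [71 69 62] [ -1.  42. 266.]
169 [81 76 70] [ -1.  42. 260.]
171 [78 74 67] [ -1.  43. 255.]
173 [80 76 69] [ -1.  41. 247.]
175 [81 77 70] [ -1.  43. 243.]
177 [82 78 71] [ -2.  39. 233.]
179 [87 83 75] [ -1.  47. 234.]
181 [88 84 78] [ -2.  44. 225.]
183 [90 86 78] [ -2.  44. 219.]
185 [95 90 82] [ -2.  43. 211.]
187 [81 79 74] [ -2.  45. 207.]
189 [67 65 62] [-12. -30. 120.]
191 [59 57 55] [-11. -20. 123.]
193 [55 51 46] [-11. -19. 117.]
195 [52 49 46] [-11. -20. 109.]
197 [56 55 48] [-11. -18. 104.]
199 [57 54 51] [-12. -22.  92.]
201 [97 95 91] [-12. -17.  89.]
203 [134 132 128] [-13. -25.  73.]
```

View pics/side4.png

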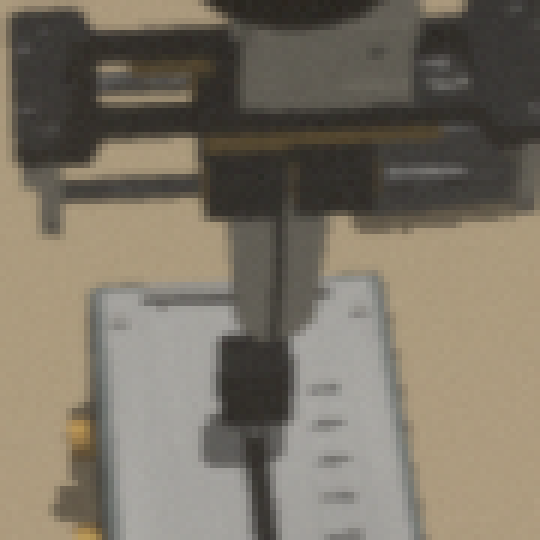

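Call:
drive_tool --deltas '[-1,0,40,-8,0,0,0,-1,0,35,-8,0,0,0,-1,0,14,0,0,0,0,-1,0,3,0,0,0,0,-1,0,0,0,0,0,0,-1,0,0,0,0,0,0]'

```text
t: 6.2
eef_pos: [0.5662, 0.0082, 0.0854]
ee_rot: [-0.704, -0.065, 0.058, 0.705]
force: [-0.5, 0.1, -0.2]
grip_width: 0.0003
```

```bash
cat > look.py <<'E'
from h import *
import sys
n=sys.argv[1];plan(own2w(0,-.0105,.085),EY)
s=state();c=camera('side')
pt=proj(c,[s['eef_pos']])[0];print(pt)
u,v=pt.round().astype(int);a=c['pixels'][160:240,310:390,::-1]
cv2.imwrite(f'pics/{n}.png',cv2.resize(np.clip(a*1.5,0,255).astype(np.uint8),None,fx=7,fy=7,interpolation=cv2.INTER_NEAREST))
for vv in range(v-16,v+12,1):
    z=float(np.median(c['z_map'][vv,u-3:u+4]))
    o,d=ray(c,u,vv);print(vv,c['pixels'][vv,u],(w2own(o+d*z)*1000).round(0))
E
python3 look.py side5
```

```text
own [ 1.9 11.4 85.4] F [-0.53  0.11 -0.19] t 6.2 grip 0.0
tool axes
 [[ 0.985  0.009 -0.174]
 [ 0.174  0.002  0.985]
 [ 0.009 -1.     0.   ]]
tool shift mm [ -1.8   0.4 -21.9]
rotvec deg [-0.03 -0.44  0.52]
[345.51723161 211.14086411]
195 [63 59 55] [  3.  20. 153.]
196 [66 63 57] [  3.  22. 152.]
197 [63 61 55] [  3.  20. 147.]
198 [66 63 56] [  3.  21. 144.]
199 [66 65 57] [  3.  21. 140.]
200 [68 64 59] [  3.  21. 137.]
201 [69 65 59] [  3.  21. 134.]
202 [69 68 61] [  3.  22. 131.]
203 [69 68 60] [  3.  22. 127.]
204 [67 64 59] [  2.  20. 122.]
205 [71 69 62] [  2.  20. 119.]
206 [71 68 60] [  2.  20. 115.]
207 [55 54 48] [ -2. -13.  73.]
208 [55 52 48] [ -2. -13.  69.]
209 [57 53 50] [-1. -7. 72.]
210 [55 53 48] [-1. -4. 71.]
211 [49 47 41] [-1. -0. 72.]
212 [45 43 38] [-0.  2. 71.]
213 [47 43 35] [-0.  6. 72.]
214 [48 47 42] [ 0. 10. 72.]
215 [48 45 41] [ 0. 11. 70.]
216 [48 46 43] [ 1. 16. 72.]
217 [49 44 40] [ 1. 18. 71.]
218 [47 41 39] [ 1. 21. 71.]
219 [49 45 40] [ 2. 25. 72.]
220 [50 47 42] [ 2. 28. 71.]
221 [51 47 44] [ 2. 31. 71.]
222 [53 52 48] [ 3. 35. 73.]
```

View pics/side5.png

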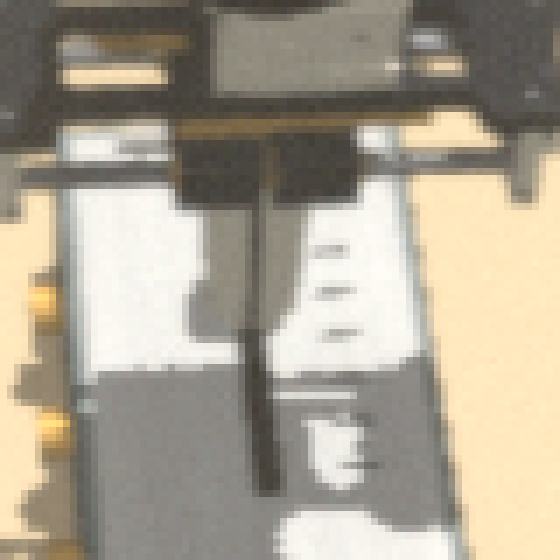

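Call:
drive_tool --deltas '[-1,-2,6,0,0,0,0,-1,0,5,0,0,0,0,-1,0,2,0,0,0,0]'

```text
t: 6.62
eef_pos: [0.5649, 0.0084, 0.0728]
ee_rot: [-0.704, -0.066, 0.058, 0.705]
force: [-0.8, -0.4, -0.6]
grip_width: 0.0005
```

```bash
python3 look.py side6
```

```text
own [ 0.7 11.9 72.8] F [-0.82 -0.42 -0.64] t 6.625 grip 0.0
tool axes
 [[ 0.985  0.011 -0.175]
 [ 0.174  0.003  0.985]
 [ 0.011 -1.     0.001]]
tool shift mm [ -0.4 -12.2 -22.4]
rotvec deg [-0.03 -0.39  0.65]
[345.92202021 214.58827696]
199 [74 69 65] [  3.  21. 140.]
200 [73 70 64] [  3.  21. 137.]
201 [70 68 61] [  3.  20. 132.]
202 [66 63 57] [  3.  23. 132.]
203 [64 62 57] [  3.  20. 126.]
204 [67 64 57] [  2.  21. 122.]
205 [67 64 59] [  2.  21. 119.]
206 [65 62 58] [  2.  20. 114.]
207 [61 58 53] [  2.  21. 112.]
208 [62 59 53] [  2.  21. 108.]
209 [63 59 54] [  2.  21. 105.]
210 [64 61 55] [-1. -4. 72.]
211 [51 49 43] [-1. -2. 70.]
212 [48 46 40] [-1.  2. 70.]
213 [48 44 39] [-0.  5. 71.]
214 [48 45 40] [ 0.  9. 72.]
215 [47 44 39] [ 1. 13. 72.]
216 [46 42 37] [ 1. 15. 71.]
217 [50 46 41] [ 1. 18. 70.]
218 [48 45 38] [ 1. 21. 70.]
219 [49 45 39] [ 2. 25. 72.]
220 [52 48 45] [ 2. 29. 73.]
221 [48 47 42] [ 2. 31. 72.]
222 [51 50 44] [ 3. 35. 72.]
223 [51 48 44] [ 3. 37. 71.]
224 [57 54 50] [ 3. 40. 71.]
225 [58 55 52] [ 3. 42. 70.]
226 [60 58 54] [ 4. 47. 72.]
```

View pics/side6.png

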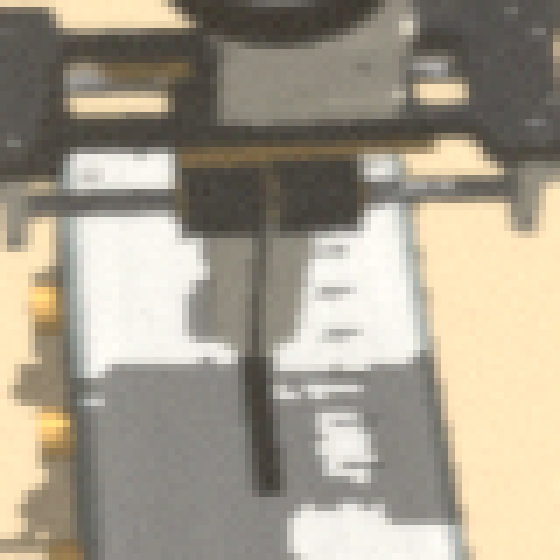

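The tips measure about 30 mm above the reported TCP: tip z 0.103 when TCP z is 0.073. I'll work with that offset. I'll go 8 mm lower, then push towards the stop.

Call:
drive_tool --deltas '[-1,0,6,-5,0,0,0,-1,0,2,-5,0,0,0,-1,0,0,-5,0,0,0]'

```text
t: 7.05
eef_pos: [0.5676, -0.0072, 0.0638]
ee_rot: [-0.704, -0.066, 0.058, 0.705]
force: [0.1, 0.4, 0.4]
grip_width: 0.0005
```

Call:
drive_tool --deltas '[-1,0,0,-3,0,0,0,-1,0,0,-2,0,0,0]'

```text
t: 7.3
eef_pos: [0.5686, -0.013, 0.0639]
ee_rot: [-0.704, -0.065, 0.058, 0.705]
force: [-1.4, 6.0, 1.1]
grip_width: 0.0
```

Call:
drive_tool --deltas '[-1,0,0,-2,0,0,0,-1,0,0,-2,0,0,0]'

```text
t: 7.55
eef_pos: [0.5686, -0.0134, 0.064]
ee_rot: [-0.702, -0.066, 0.06, 0.706]
force: [-1.6, 7.1, 1.8]
grip_width: 0.0003
```

```bash
python3 - <<'E'
from h import *
plan(own2w(0,-.0305,.065),EY)
E
```

```text
own [  0.3 -10.3  64. ] F [-1.59  7.06  1.83] t 7.55 grip 0.0
tool axes
 [[ 0.984  0.009 -0.177]
 [ 0.177  0.006  0.984]
 [ 0.01  -1.     0.004]]
tool shift mm [ -0.2  -1.1 -20.2]
rotvec deg [-0.25 -0.24  0.55]
```

Call:
drive_tool --deltas '[-1,0,0,-3,0,0,0,-1,0,0,-3,0,0,0]'

```text
t: 7.8
eef_pos: [0.5687, -0.0143, 0.064]
ee_rot: [-0.7, -0.067, 0.062, 0.708]
force: [-1.0, 7.2, 1.9]
grip_width: 0.0004
```

Call:
drive_tool --deltas '[-1,0,0,-3,0,0,0,-1,0,0,-3,0,0,0]'

```text
t: 8.05
eef_pos: [0.5688, -0.0157, 0.064]
ee_rot: [-0.699, -0.068, 0.064, 0.709]
force: [-0.8, 6.2, 1.1]
grip_width: 0.0003
```

```bash
python3 - <<'E'
from h import *
plan(own2w(0,-.0305,.065),EY)
E
```

```text
own [  0.1 -12.5  64. ] F [-0.81  6.17  1.06] t 8.05 grip 0.0
tool axes
 [[ 0.983  0.004 -0.186]
 [ 0.186  0.015  0.982]
 [ 0.007 -1.     0.014]]
tool shift mm [ -0.2  -1.2 -18. ]
rotvec deg [-0.83  0.27  0.39]
```

Call:
drive_tool --deltas '[-1,0,0,-5,-0.8,0,0,-1,0,0,-5,0,0,0]'

```text
t: 8.3
eef_pos: [0.57, -0.0225, 0.0639]
ee_rot: [-0.703, -0.069, 0.065, 0.705]
force: [-1.2, 3.5, 0.4]
grip_width: 0.0003
```

Call:
drive_tool --deltas '[-1,0,0,-5,-0.5,0,0,-1,0,0,-4,0,0,0]'

```text
t: 8.55
eef_pos: [0.572, -0.0326, 0.064]
ee_rot: [0.706, 0.069, -0.064, -0.702]
force: [0.9, -0.2, -0.6]
grip_width: 0.0
```

```bash
python3 - <<'E'
from h import *
plan(own2w(0,-.0305,.065),EY)
E
```

```text
own [  0.3 -29.8  64. ] F [ 0.94 -0.17 -0.6 ] t 8.55 grip 0.0
tool axes
 [[ 0.982  0.008 -0.188]
 [ 0.188 -0.005  0.982]
 [ 0.006 -1.    -0.007]]
tool shift mm [-0.3 -1.  -0.7]
rotvec deg [0.38 0.41 0.37]
```

Call:
drive_tool --deltas '[-1,0,0,-2,0,0,0,-1,0,0,-2,0,0,0]'

```text
t: 8.8
eef_pos: [0.5723, -0.0342, 0.0641]
ee_rot: [0.705, 0.069, -0.065, -0.703]
force: [-1.1, 9.9, 2.4]
grip_width: 0.0006
```

Call:
drive_tool --deltas '[-1,0,0,-3,0,0,0]'

```text
t: 8.93
eef_pos: [0.5722, -0.0341, 0.0641]
ee_rot: [-0.703, -0.069, 0.066, 0.704]
force: [-3.1, 14.5, 5.2]
grip_width: 0.0004
```

```bash
python3 - <<'E'
from h import *
plan(own2w(0,-.00,.065),EY)
E
```

```text
own [  0.1 -31.3  64.1] F [-3.15 14.48  5.17] t 8.925 grip 0.0
tool axes
 [[ 0.982  0.004 -0.191]
 [ 0.191  0.001  0.982]
 [ 0.004 -1.     0.001]]
tool shift mm [ 0.2 -0.9 31.3]
rotvec deg [-0.04  0.57  0.25]
```

The hard stop shows at TCP y = −31.3 mm with 14 N, so lever = TCPy + 29.8 mm from this side. Now I'll back off, lift and cross over to the other side.

Call:
drive_tool --deltas '[-1,0,0,10,0,0.5,0,-1,0,0,8,0,0,0,-1,0,-40,0,0,0,0,-1,0,-40,0,0,0,0,-1,0,0,-30,0,0,0,-1,0,0,-35,0,0,0,-1,0,0,-12,0,0,0,-1,0,0,0,0,0,0]'

```text
t: 9.93
eef_pos: [0.5831, -0.0939, 0.1468]
ee_rot: [0.705, 0.067, -0.063, -0.703]
force: [-0.4, 0.9, 0.4]
grip_width: 0.0007
```

```bash
python3 - <<'E'
from h import *
plan(own2w(0,-.088,.064),EY)
c=camera('top')
R,t=np.array(c['R']),np.array(c['t'])
for n in('top','side'):
    c=camera(n);a=c['pixels'][140:270,270:400,::-1]
    cv2.imwrite(f'pics/{n}7.png',cv2.resize(np.clip(a*1.4,0,255).astype(np.uint8),None,fx=4,fy=4))
    print(proj(c,[own2w(0,-.05,.118),own2w(-.015,-.038,.118),own2w(-.015,-.038,.084)]))
E
```

```text
own [ 1.000e-01 -9.200e+01  1.468e+02] F [-0.38  0.86  0.43] t 9.925 grip 0.001
tool axes
 [[ 0.983  0.006 -0.182]
 [ 0.182 -0.002  0.983]
 [ 0.005 -1.    -0.003]]
tool shift mm [-0.5 82.8  4.2]
rotvec deg [0.15 0.07 0.31]
[[344.65499612 220.32274646]
 [341.02068394 227.28009639]
 [340.22845661 227.36552141]]
[[344.39594255 183.71634379]
 [350.90800202 186.94001085]
 [350.47277931 196.22279204]]
```

View pics/side7.png

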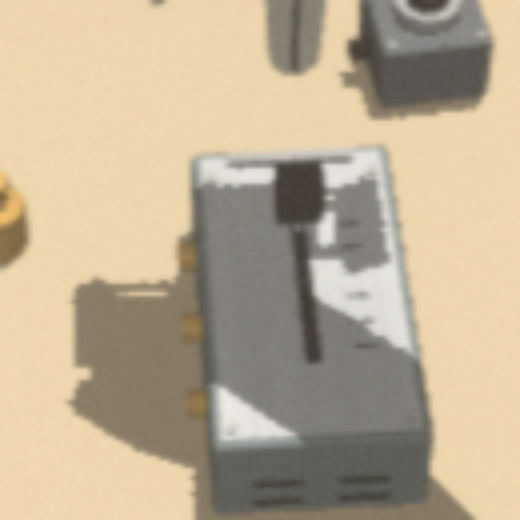

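View pics/top7.png

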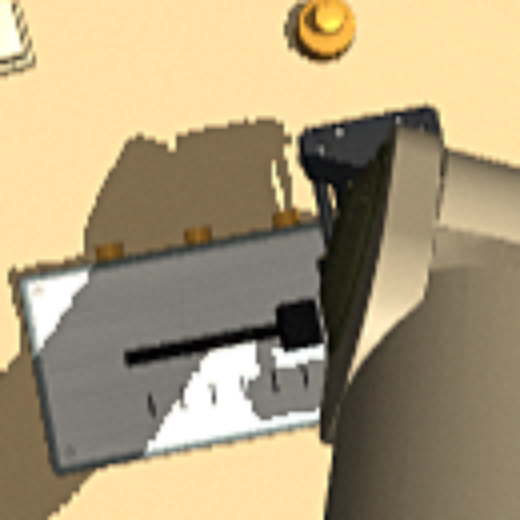

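The knob is at the stop end: its front base is at side-view row ~196, matching the prediction. Next I descend on the stop side.

Call:
drive_tool --deltas '[-1,0,40,0,0,0,0,-1,0,30,0,0,0,0,-1,0,10,4,0,0,0,-1,0,2,3,0,0,0,-1,0,0,3,0,0,0]'

```text
t: 10.7
eef_pos: [0.5826, -0.0767, 0.0638]
ee_rot: [-0.704, -0.07, 0.065, 0.704]
force: [0.6, 0.4, 0.5]
grip_width: 0.0005
```

```bash
python3 - <<'E'
from h import *
plan(own2w(0,-.0702,.064),EY)
E
```

```text
own [  2.7 -75.1  63.8] F [0.63 0.42 0.51] t 10.7 grip 0.001
tool axes
 [[ 0.982  0.007 -0.191]
 [ 0.191  0.001  0.982]
 [ 0.007 -1.    -0.001]]
tool shift mm [-2.6 -0.2  4.9]
rotvec deg [0.03 0.54 0.41]
```

Call:
drive_tool --deltas '[-1,-2,0,4,0,0.5,0,-1,0,0,4,0,0,0]'

```text
t: 10.95
eef_pos: [0.5805, -0.0713, 0.0654]
ee_rot: [0.705, 0.068, -0.06, -0.703]
force: [0.6, -8.3, -6.0]
grip_width: 0.0002
```

Call:
drive_tool --deltas '[-1,0,0,4,0.3,0,0,-1,0,0,4,0.3,0,0]'

```text
t: 11.2
eef_pos: [0.5797, -0.0664, 0.0665]
ee_rot: [-0.703, -0.067, 0.058, 0.706]
force: [1.1, -4.8, -3.0]
grip_width: 0.0006
```

```bash
cat > p.py <<'E'
from h import *
plan(own2w(0,-.0132,.064),EY)
print('lever if contact', w2own(state()['eef_pos'])[1]*1000+70.2)
E
python3 p.py
```

```text
own [  1.6 -64.3  66.5] F [ 1.1  -4.84 -2.98] t 11.2 grip 0.001
tool axes
 [[ 0.984  0.013 -0.177]
 [ 0.177  0.005  0.984]
 [ 0.013 -1.     0.002]]
tool shift mm [-1.9  2.6 51.1]
rotvec deg [-0.13 -0.26  0.76]
lever if contact 5.869647126046274
```

Call:
drive_tool --deltas '[-1,-2,2,3,0,0,0.5,-1,0,0,3,0,0,0]'

```text
t: 11.45
eef_pos: [0.5776, -0.0614, 0.0658]
ee_rot: [-0.704, -0.065, 0.06, 0.705]
force: [-0.1, 0.1, -0.0]
grip_width: 0.0001
```

```bash
python3 p.py
```

```text
own [  0.5 -59.1  65.8] F [-0.06  0.06 -0.03] t 11.45 grip 0.0
tool axes
 [[ 0.984  0.007 -0.175]
 [ 0.175  0.002  0.985]
 [ 0.007 -1.     0.001]]
tool shift mm [-0.8  1.8 45.9]
rotvec deg [-0.05 -0.34  0.4 ]
lever if contact 11.129834341672428
```

Call:
drive_tool --deltas '[-1,0,1,2,0,0,0,-1,0,0,2,0,0,0]'

```text
t: 11.7
eef_pos: [0.5763, -0.0557, 0.0647]
ee_rot: [-0.703, -0.065, 0.061, 0.705]
force: [-0.3, 0.9, 0.2]
grip_width: 0.0004
```

```bash
cat > q.py <<'E'
from h import *
import sys
exec(open('p.py').read())
c=camera('side');a=c['pixels'][160:230,310:390,::-1]
cv2.imwrite(f'pics/{sys.argv[1]}.png',cv2.resize(np.clip(a*1.5,0,255).astype(np.uint8),None,fx=7,fy=7,interpolation=cv2.INTER_NEAREST))
for p in (0,.02,.04,.06,.08):
  q=proj(c,[own2w(-.015,-.038+p,.084),own2w(.015,-.038+p,.084)]).mean(0);print(p,'front base row',q[1].round(1),'zoom',((q[1]-160)*7).round())
E
python3 q.py side8
```

```text
own [  0.2 -53.2  64.7] F [-0.32  0.93  0.21] t 11.7 grip 0.0
tool axes
 [[ 0.984  0.006 -0.177]
 [ 0.177  0.003  0.984]
 [ 0.006 -1.     0.002]]
tool shift mm [-0.4  0.8 40. ]
rotvec deg [-0.13 -0.27  0.35]
lever if contact 17.004847579154635
0 front base row 196.5 zoom 256.0
0.02 front base row 202.5 zoom 297.0
0.04 front base row 208.6 zoom 340.0
0.06 front base row 214.8 zoom 384.0
0.08 front base row 221.1 zoom 428.0
```

View pics/side8.png

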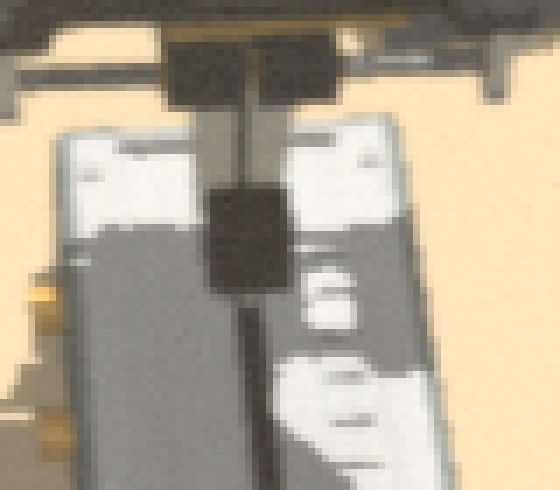

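Click 1: the knob's front base is at zoom row ~294, and 297 was predicted. On to click 2.

Call:
drive_tool --deltas '[-1,0,1,3,0,0,0,-1,0,0,3,0,0,0]'

```text
t: 12.0
eef_pos: [0.576, -0.0524, 0.0641]
ee_rot: [0.705, 0.065, -0.059, -0.704]
force: [0.8, -8.1, -2.9]
grip_width: 0.0004
```

Call:
drive_tool --deltas '[-1,0,0,4,0.3,0,0,-1,0,0,4,0.3,0,0]'

```text
t: 12.25
eef_pos: [0.5752, -0.048, 0.0641]
ee_rot: [-0.702, -0.064, 0.058, 0.707]
force: [0.5, -5.3, -1.6]
grip_width: 0.0004
```

```bash
python3 p.py
```

```text
own [  0.5 -45.5  64.1] F [ 0.51 -5.3  -1.62] t 12.25 grip 0.0
tool axes
 [[ 0.985  0.008 -0.173]
 [ 0.173  0.007  0.985]
 [ 0.009 -1.     0.005]]
tool shift mm [-0.8  0.2 32.2]
rotvec deg [-0.29 -0.5   0.51]
lever if contact 24.747681773282636
```

Call:
drive_tool --deltas '[-1,-1,0,3,0,-0.4,0.5,-1,0,0,3,0,0,0]'

```text
t: 12.5
eef_pos: [0.5739, -0.0433, 0.0641]
ee_rot: [-0.703, -0.064, 0.063, 0.706]
force: [-0.7, -1.2, 0.0]
grip_width: 0.0005
```

Call:
drive_tool --deltas '[-1,0,0,2,0,0,0,-1,0,0,1,0,0,0]'

```text
t: 12.75
eef_pos: [0.5727, -0.0386, 0.064]
ee_rot: [-0.702, -0.064, 0.064, 0.706]
force: [-0.6, -0.7, -0.3]
grip_width: 0.0008
```

```bash
python3 q.py side9
```

```text
own [ -0.2 -35.7  64. ] F [-0.61 -0.67 -0.25] t 12.75 grip 0.001
tool axes
 [[ 0.984 -0.001 -0.18 ]
 [ 0.18   0.005  0.984]
 [-0.    -1.     0.005]]
tool shift mm [ 0.2  0.1 22.5]
rotvec deg [-0.29 -0.08 -0.01]
lever if contact 34.4720230623486
0 front base row 196.5 zoom 256.0
0.02 front base row 202.5 zoom 297.0
0.04 front base row 208.6 zoom 340.0
0.06 front base row 214.8 zoom 384.0
0.08 front base row 221.1 zoom 428.0
```

View pics/side9.png

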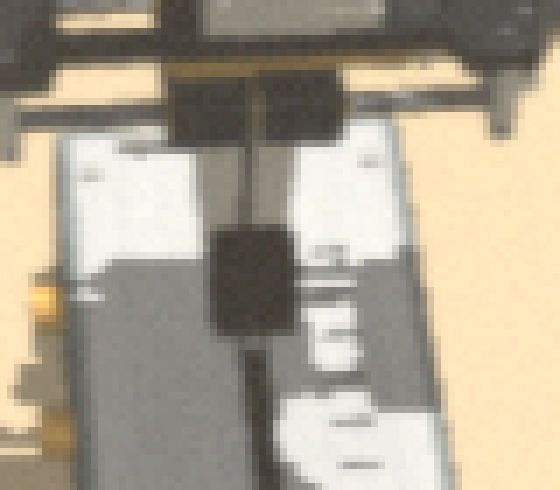

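Click 2: the front base is at zoom row ~337, and 340 was predicted. Now the third, with smaller steps at the end.

Call:
drive_tool --deltas '[-1,0,0,3,0,0,0,-1,0,0,3,0,0,0]'

```text
t: 13.05
eef_pos: [0.5716, -0.0336, 0.064]
ee_rot: [-0.703, -0.064, 0.064, 0.705]
force: [2.3, -8.5, -2.7]
grip_width: 0.0006
```

Call:
drive_tool --deltas '[-1,0,0,4,0.3,0,0,-1,0,0,4,0.3,0,0]'

```text
t: 13.3
eef_pos: [0.5708, -0.0292, 0.064]
ee_rot: [-0.701, -0.063, 0.063, 0.708]
force: [1.6, -5.9, -1.3]
grip_width: 0.0007
```

```bash
python3 p.py
```

```text
own [ -0.4 -26.1  64. ] F [ 1.58 -5.86 -1.29] t 13.3 grip 0.001
tool axes
 [[ 0.984 -0.001 -0.177]
 [ 0.177  0.01   0.984]
 [ 0.001 -1.     0.01 ]]
tool shift mm [ 0.3  0.1 12.9]
rotvec deg [-0.56 -0.27  0.07]
lever if contact 44.05688372547928
```

Call:
drive_tool --deltas '[-1,0,0,3,0,0,0,-1,0,0,3,0,0,0]'

```text
t: 13.55
eef_pos: [0.57, -0.0249, 0.064]
ee_rot: [-0.702, -0.062, 0.062, 0.707]
force: [0.5, -3.0, -1.2]
grip_width: 0.0002
```

Call:
drive_tool --deltas '[-1,0,0,1,0,0,0]'

```text
t: 13.68
eef_pos: [0.5697, -0.0234, 0.064]
ee_rot: [-0.701, -0.063, 0.062, 0.707]
force: [0.8, -1.8, -1.0]
grip_width: 0.0001
```

```bash
python3 q.py side10
```

```text
own [ -0.3 -20.3  64. ] F [ 0.8  -1.84 -1.01] t 13.675 grip 0.0
tool axes
 [[ 0.985  0.    -0.175]
 [ 0.175  0.008  0.985]
 [ 0.002 -1.     0.008]]
tool shift mm [0.3 0.  7.1]
rotvec deg [-0.47 -0.36  0.1 ]
lever if contact 49.89124002119894
0 front base row 196.5 zoom 256.0
0.02 front base row 202.5 zoom 297.0
0.04 front base row 208.6 zoom 340.0
0.06 front base row 214.8 zoom 384.0
0.08 front base row 221.1 zoom 428.0
```

View pics/side10.png

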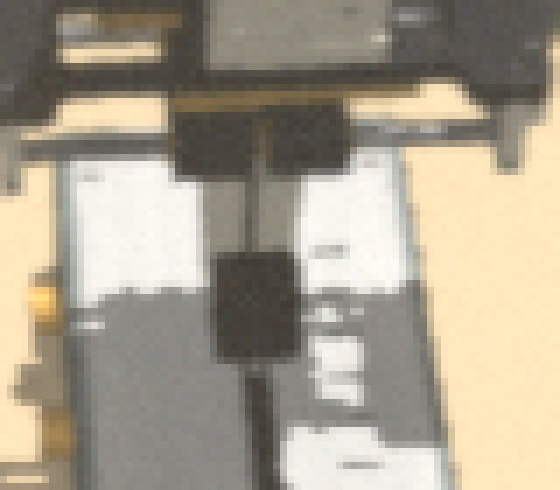

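At 50 mm, half-way, and still in contact. Small steps until it snaps.

Call:
drive_tool --deltas '[-1,0,0,1.5,-0.4,0,0]'

```text
t: 13.85
eef_pos: [0.5693, -0.0215, 0.0641]
ee_rot: [-0.704, -0.063, 0.062, 0.705]
force: [0.3, -0.4, 0.7]
grip_width: 0.0002
```

Call:
drive_tool --deltas '[-1,0,0,1,0,0,0]'

```text
t: 13.98
eef_pos: [0.5689, -0.0196, 0.064]
ee_rot: [-0.704, -0.063, 0.062, 0.705]
force: [-1.1, -1.0, -0.3]
grip_width: 0.0004
```

```bash
python3 q.py side11
```

```text
own [ -0.5 -16.3  64. ] F [-1.12 -1.04 -0.25] t 13.975 grip 0.0
tool axes
 [[ 0.984  0.001 -0.176]
 [ 0.176  0.002  0.984]
 [ 0.001 -1.     0.002]]
tool shift mm [0.5 0.  3.1]
rotvec deg [-0.11 -0.29  0.07]
lever if contact 53.86172341864898
0 front base row 196.5 zoom 256.0
0.02 front base row 202.5 zoom 297.0
0.04 front base row 208.6 zoom 340.0
0.06 front base row 214.8 zoom 384.0
0.08 front base row 221.1 zoom 428.0
```

View pics/side11.png

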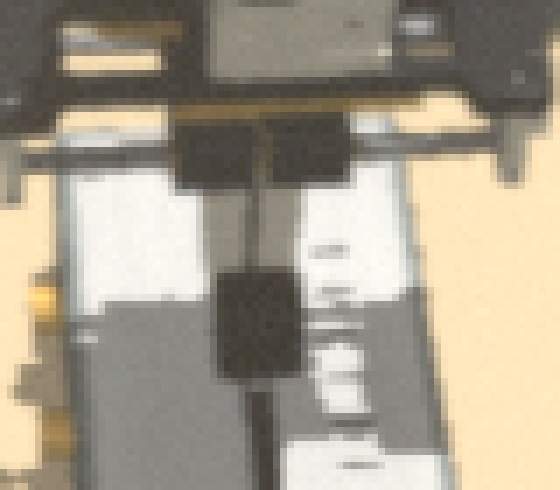

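Click 3: the front base is at zoom row ~380, and 384 was predicted for 0.060. The finger is 6 mm behind, so I'll back off, lift and verify.

Call:
drive_tool --deltas '[-1,0,0,-6,0,0,0,-1,0,0,-8,0,0,0,-1,0,-40,-4,0,0,0,-1,0,-40,0,0,0,0,-1,0,-20,-50,0,0,0,-1,0,0,-50,0,0,0,-1,0,0,-50,0,0,0,-1,0,0,0,0,0,0]'

```text
t: 15.02
eef_pos: [0.5996, -0.194, 0.1674]
ee_rot: [-0.704, -0.063, 0.062, 0.704]
force: [-0.2, 0.2, -0.7]
grip_width: 0.0001
```

```bash
python3 - <<'E'
from h import *
c=camera('top');R,t=np.array(c['R']),np.array(c['t'])
vv,uu=np.mgrid[0:400,0:640]
p=cv2.undistortPoints(np.stack([uu,vv],-1).reshape(-1,1,2).astype(float),K(c),np.array(c['dist_coeffs'],float)).reshape(400,640,2)
z=c['z_map'];P=np.dstack([p*z[...,None],z]);W=(P-t)@R;h=W[...,2]
m=np.zeros(h.shape,bool);m[205:240,290:350]=1;m&=(h>.105)&(h<.13)
r=cv2.minAreaRect((W[m][:,:2]*1000).astype(np.float32));print(m.sum(),r)
print('lever',w2own([r[0][0]/1000,r[0][1]/1000,.118])*1000+[0,50,0])
B=np.array([.505,-.282,.15]);plan(B,EY)
save('top12.png',c);save('side12.png',camera('side'))
print(state()['joint_pos'])
E
```

```text
117 ((564.45166015625, 6.660283088684082), (29.225126266479492, 23.551328659057617), 11.582817077636719)
lever [-9.31041976e-02  6.02467876e+01  1.18000000e+02]
own [  -1.6 -190.8  167.1] F [ 0.12 -0.29  0.03] t 15.075 grip 0.0
tool axes
 [[ 0.984  0.001 -0.178]
 [ 0.178  0.002  0.984]
 [ 0.001 -1.     0.002]]
tool shift mm [-109.1   16.9  -72.4]
rotvec deg [-0.11 -0.17  0.05]
[ 0.0298499   0.52340281  0.27948308  1.86608845 -0.20187238  0.78016601
  0.59971407]
```

View pics/top12.png

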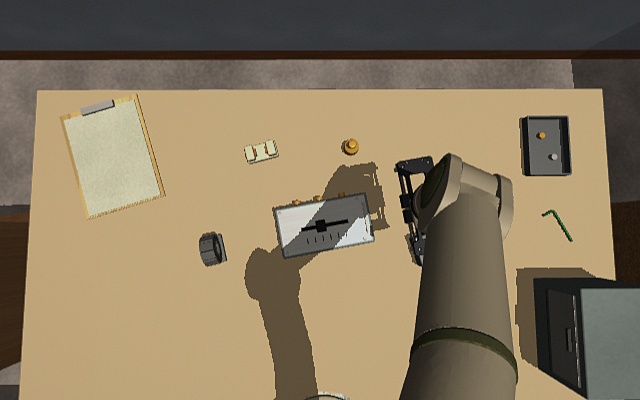

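View pics/side12.png

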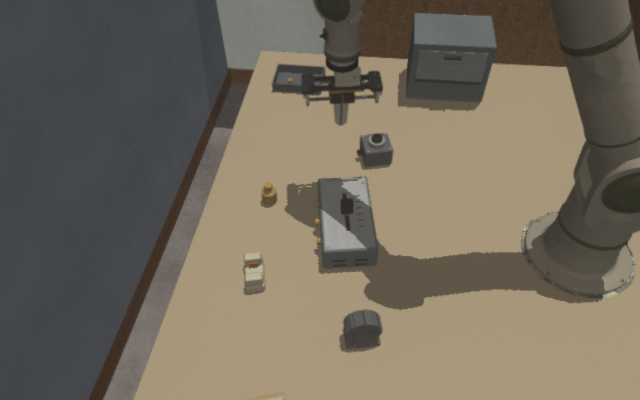

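The lever measures 60.2 mm, in the third detent, and the other objects haven't moved. Now over to the button.

Call:
drive_tool --deltas '[-1,-35,0,-24,0,0,0,-1,-36,0,-24,0,0,0,-1,-28,0,-18,0,0,0,-1,0,30,0,0,0,0,-1,0,30,0,0,0,0,-1,0,0,0,0,0,0]'

```text
t: 15.88
eef_pos: [0.5129, -0.2642, 0.105]
ee_rot: [-0.701, -0.069, 0.068, 0.707]
force: [0.4, -0.0, -0.2]
grip_width: 0.0005
```

```bash
cat > b.py <<'E'
from h import *
import sys
B=np.array([.505,-.282,.054]);plan(B,EY);s=state()
c=camera('side');a=c['pixels'][100:180,330:430,::-1]
cv2.imwrite(f'pics/{sys.argv[1]}.png',cv2.resize(np.clip(a*1.5,0,255).astype(np.uint8),None,fx=7,fy=7,interpolation=cv2.INTER_NEAREST))
print(proj(c,[[.505,-.282,.083]]),proj(c,[s['eef_pos']+[0,.008,.03]]))
E
python3 b.py side13
```

```text
own [ -99.9 -246.8  105. ] F [ 0.39 -0.04 -0.24] t 15.875 grip 0.0
tool axes
 [[ 0.981 -0.    -0.193]
 [ 0.193  0.008  0.981]
 [ 0.001 -1.     0.008]]
tool shift mm [-11.2  50.9 -16.3]
rotvec deg [-0.46  0.67  0.07]
[[376.94636542 135.36509762]] [[374.87378689 126.77037735]]
```

View pics/side13.png

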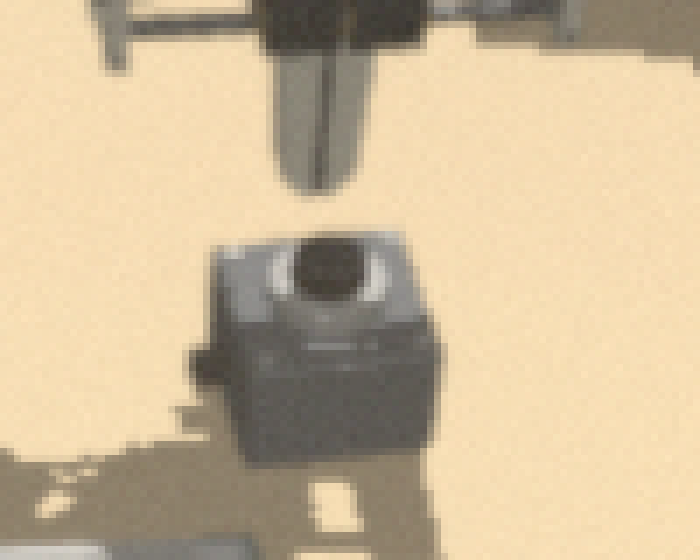

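Call:
drive_tool --deltas '[-1,-11,0,-16,-0.5,0.7,0,-1,0,20,0,0,0,0,-1,0,10,0,0,0,0,-1,0,0,0,0,0,0]'

```text
t: 16.42
eef_pos: [0.5073, -0.2857, 0.0795]
ee_rot: [0.706, 0.067, -0.061, -0.702]
force: [-0.8, 0.3, -0.3]
grip_width: 0.0003
```

```bash
python3 b.py side14
```

```text
own [-109.3 -266.9   79.5] F [-0.84  0.26 -0.35] t 16.425 grip 0.0
tool axes
 [[ 0.984  0.009 -0.18 ]
 [ 0.18  -0.005  0.984]
 [ 0.007 -1.    -0.007]]
tool shift mm [-1.8 25.5  4.3]
rotvec deg [ 0.39 -0.06  0.43]
[[376.94636542 135.36509762]] [[376.71419301 128.99666576]]
```

Call:
drive_tool --deltas '[-1,-2,10,4,0.4,0,0,-1,0,6,0,0,0,0,-1,0,2,0,0,0,0]'

```text
t: 16.85
eef_pos: [0.5053, -0.2823, 0.0618]
ee_rot: [-0.704, -0.067, 0.061, 0.704]
force: [0.1, -0.2, 0.6]
grip_width: 0.0004
```

Call:
drive_tool --deltas '[-1,0,3,0,0,0,0,-1,0,2,0,0,0,0]'

```text
t: 17.1
eef_pos: [0.5054, -0.2822, 0.0564]
ee_rot: [-0.704, -0.067, 0.061, 0.704]
force: [0.4, -0.4, -0.1]
grip_width: 0.0006
```

```bash
python3 b.py side15
```

```text
own [-110.5 -263.2   56.4] F [ 0.41 -0.39 -0.11] t 17.1 grip 0.001
tool axes
 [[ 0.984  0.009 -0.181]
 [ 0.181  0.001  0.984]
 [ 0.009 -1.    -0.   ]]
tool shift mm [-0.4  2.4  0.3]
rotvec deg [ 0.02 -0.04  0.53]
[[376.94636542 135.36509762]] [[376.73647443 136.25516783]]
```

Call:
drive_tool --deltas '[-1,0,3,0,0,0,0,-1,0,2,0,0,0,0]'

```text
t: 17.4
eef_pos: [0.5055, -0.2823, 0.0511]
ee_rot: [-0.704, -0.067, 0.061, 0.704]
force: [-0.6, 0.9, 0.7]
grip_width: 0.0006
```

Call:
drive_tool --deltas '[-1,0,3,0,0,0,0,-1,0,2,0,0,0,0]'

```text
t: 17.65
eef_pos: [0.5056, -0.2823, 0.0461]
ee_rot: [-0.704, -0.067, 0.061, 0.704]
force: [-0.6, 1.0, 4.0]
grip_width: 0.0003
```

Call:
drive_tool --deltas '[-1,0,3,0,0,0,0,-1,0,3,0,0,0,0]'

```text
t: 17.9
eef_pos: [0.5059, -0.2824, 0.0438]
ee_rot: [-0.704, -0.068, 0.06, 0.704]
force: [-12.0, 6.9, 57.4]
grip_width: 0.0001
```

Call:
drive_tool --deltas '[-1,0,-6,0,0,0,0,-1,0,-20,0,0,0,0,-1,0,-40,0,0,0,0,-1,0,-40,0,0,0,0,-1,0,-40,0,0,0,0,-1,-40,0,-50,0,0,0,-1,0,0,-60,0,0,0,-1,0,0,-60,0,0,0,-1,0,0,-60,0,0,0,-1,0,0,0,0,0,0,-1,0,0,0,0,0,0]'

```text
t: 19.27
eef_pos: [0.5094, -0.519, 0.1932]
ee_rot: [-0.704, -0.071, 0.061, 0.704]
force: [-0.7, 0.1, 0.0]
grip_width: 0.0003
```

```bash
python3 - <<'E'
from h import *
import pickle
c0=pickle.load(open('top0.pkl','rb'));c=camera('top');save('top16.png',c);save('side16.png',camera('side'))
s=state();print(s['t'],s['eef_pos'],s['force'],s['grip_width'])
def Wd(c):
    R,t=np.array(c['R']),np.array(c['t']);vv,uu=np.mgrid[0:400,0:640]
    p=cv2.undistortPoints(np.stack([uu,vv],-1).reshape(-1,1,2).astype(float),K(c),np.array(c['dist_coeffs'],float)).reshape(400,640,2)
    z=c['z_map'];return (np.dstack([p*z[...,None],z])-t)@R
for n,cc in(('0',c0),('now',c)):
    W=Wd(cc);h=W[...,2]
    print(n,'btn',np.sort(h[246:254,430:438].ravel())[[10,32,50]].round(4))
    for nm,a,lo,hi in(('lever',(290,350,205,240),.105,.13),('tr',(190,235,225,275),.015,.12),('fu',(240,285,135,170),.015,.12),('we',(335,365,132,162),.015,.12)):
        m=np.zeros(h.shape,bool);m[a[2]:a[3],a[0]:a[1]]=1;m&=(h>lo)&(h<hi)
        r=cv2.minAreaRect((W[m][:,:2]*1000).astype(np.float32));print(nm,np.round(r[0],1),(w2own([r[0][0]/1000,r[0][1]/1000,0])[1]*1000+50).round(1) if nm=='lever' else '')
E
```

```text
19.375 [ 0.50933777 -0.5186397   0.19367731] [0.19764894 0.4380636  0.03361328] 0.0004828381818995124
0 btn [0.0753 0.0777 0.079 ]
lever [571.9 -33.1] 19.8
tr [504.5 289.1] 
fu [768.3 166.7] 
we [777.7 -77.4] 
now btn [0.0753 0.0773 0.0782]
lever [564.4   6.6] 60.2
tr [504.2 290.4] 
fu [767.5 166.6] 
we [778.1 -77.5]
```

View pics/top16.png

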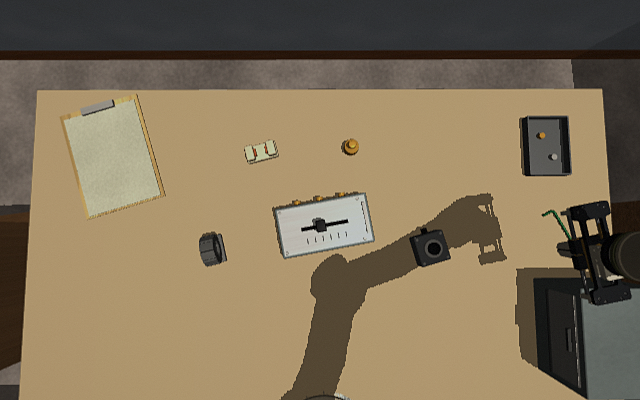

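View pics/side16.png

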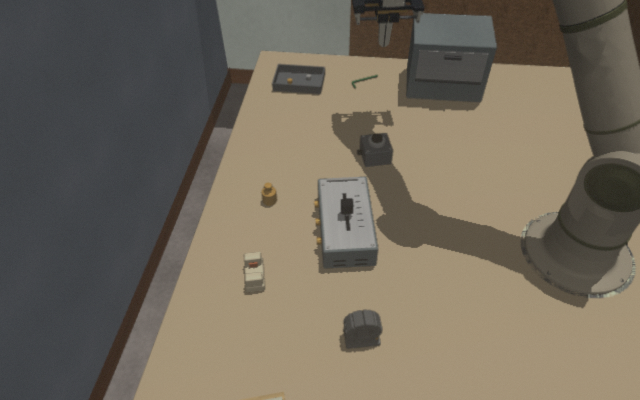

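The gripper is near the cabinet, so I'll back it off a little before handing in.

Call:
drive_tool --deltas '[-1,0,-20,40,0,0,0,-1,20,-10,40,0,0,0,-1,10,0,20,0,0,0,-1,0,0,0,0,0,0,-1,0,0,0,0,0,0]'

```text
t: 20.0
eef_pos: [0.5198, -0.4089, 0.2247]
ee_rot: [-0.703, -0.073, 0.063, 0.704]
force: [-0.6, 0.4, -0.3]
grip_width: 0.0004
```

```bash
python3 - <<'E'
from rig import *
s=state();print(s['t'],s['eef_pos'],s['force'],abs(s['qd']).max());print(sign_off())
E
```

```text
20.0 [ 0.51982487 -0.4088885   0.22468239] [-0.55756338  0.40808509 -0.30358455] 0.005255069075481657
the job is handed in; nothing more can be done
None
```

The lever rests in the third detent and the button was pressed down and came back up. I handed the job in at 20.0 s of the 64 s allowed.

- **Lever:** With shut fingertips I pushed the lever from the first detent back to the hard stop, at up to about 15 N. From the other side I then pushed it through clicks 1, 2 and 3 at up to about 9 N. It measured 60.2 mm both right after the third click and after the button press, and it never read past that.
- **Button:** I pressed it until it bottomed, then released it. Its height afterwards matched the start to within about 0.5 mm. The last press step was larger than needed: the force reached about 57 N, against roughly 5 N needed. That was on the fingertips only and under the 120 N wrist limit.
- **Other objects:** The transformer, weight and fuse base were each within about 1.3 mm of their first measurement, which is within camera noise. The arm was clear at hand-in, with forces near zero.
- **What disagreed:** In the pictures the shut fingertips ended about 30 mm higher than the reported tool point. Because of this my first push passed over the knob without touching it, so I lowered the tool to allow for the difference.
- **Full press is inferred:** I judged that the button went fully down from the force jump after about 6 mm of travel, not from a reading of the button itself.

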